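# Drag the board stop into its index slot

### The job

Three posts with the same black grip stand on the bench; take the one with the narrow round foot (the board stop) and stand it on the etched ring at the bare end of the aluminium fixture bed. Holding it upright, drag it along the bed with its foot on the metal towards the circuit board until the foot drops into the cross slot, then stop, and leave it standing free, fully down in the slot, about mid-width of the bed. Do not lift it on the way or carry it past the slot, do not tip it over, and leave the other two posts where they are.

Things in the scene. Friction and masses are not known exactly. Their poses are not given: they have to be found in the camera images.
- stop_center (a point): Centre (40 mm above its underside) of the board stop, a loose upright round post 80 mm tall, 0.15 to 0.3 kg, standing on the bench: steel foot 20 mm in diameter from 0 to 30 mm height, black grip 28 mm in diameter from 30 to 80 mm (middle of the grip 15 mm above this point). z is up along the post. From above, no foot sticks out beyond the grip.
- slot (a point): Centre of the cross slot's mouth, level with the top of the fixed aluminium bed (110 mm in x, 300 in y, 24 thick, this point mid-bed). Slot: full width along x, 32 mm wide in y, 12 deep, flat floor. y points from the bare end to the circuit board. Etched ring (48 mm across) centred at y = -95 mm, x = 0; face bare and flat from y = -150 to -16. Board fixed at y = +65 to +145, its parts up to 21 mm above the top.
- disc_post_center (a point): Centre (40 mm above its underside) of a bystander post, 80 mm tall: same black grip, but a wide disc foot 52 mm in diameter. Leave alone.
- square_post_center (a point): Centre (40 mm above its underside) of a bystander post, 80 mm tall: same black grip, but a wide square foot 46 mm on a side. Leave alone.
Things that resemble listed ones, but are neither listed nor needed, are in the scene too. What is shaped like the part that bears stop_center but yellow is not meant.

How it is judged:
On the way, in this order (a step that is already met when the one before it is completed fails the run):
1. the stop's foot stands on the bed's bare end, within 30 mm of the ring's centre along the bed and 35 mm across it (x of stop_center in the frame of slot between -0.035 and 0.035 m and y of stop_center in the frame of slot between -0.125 and -0.065 m and z of stop_center in the frame of slot between 0.035 and 0.046 m and angle between stop_center's own z axis and vertical below 0.26 rad), for 0.2 s.
2. the foot is dragged over the metal, touching it, 20 to 50 mm before the slot's centre (x of stop_center in the frame of slot between -0.05 and 0.05 m and y of stop_center in the frame of slot between -0.05 and -0.02 m and z of stop_center in the frame of slot below 0.046 m and contact force between stop and bed above 0.1 N).
3. the foot has dropped into the slot (x of stop_center in the frame of slot between -0.05 and 0.05 m and y of stop_center in the frame of slot between -0.015 and 0.015 m and z of stop_center in the frame of slot below 0.032 m), for 0.2 s.
At the end, for the whole second after the job is handed in: The stop stands free and at rest in the slot: its foot at least 8 mm below the bed's top face, its centre within 15 mm of the slot's centre line and within 40 mm of mid-width, upright within 10 degrees (x of stop_center in the frame of slot between -0.04 and 0.04 m and y of stop_center in the frame of slot between -0.015 and 0.015 m and z of stop_center in the frame of slot below 0.032 m and angle between stop_center's own z axis and vertical below 0.17 rad and linear speed of stop below 0.02 m/s); the robot touches nothing.
It fails at once if the stop is lifted more than 10 mm off the metal between 50 mm before the slot's centre and the slot (x of stop_center in the frame of slot between -0.05 and 0.05 m and y of stop_center in the frame of slot between -0.05 and 0.035 m and z of stop_center in the frame of slot above 0.05 m).
It fails at once if the stop goes more than 35 mm past the slot's centre, along or over the bed (x of stop_center in the frame of slot between -0.05 and 0.05 m and y of stop_center in the frame of slot between 0.035 and 0.15 m).
It fails at once if the stop is tipped over (more than 45 degrees) (angle between stop_center's own z axis and vertical above 0.785 rad).
It fails at once if the post with the disc foot is moved more than 30 mm (distance of disc_post_center from where it was at the start of the episode above 0.03 m).
It fails at once if the post with the square foot is moved more than 30 mm (distance of square_post_center from where it was at the start of the episode above 0.03 m).
It also fails if it takes over 48 s, if anything falls off the work surface, if the arm or the gripper's body presses on something with over 40 N, if the wrist force passes 120 N, or if a joint passes its speed limit or range.

### The arm

A 7-joint arm with a two-finger parallel gripper is mounted at the origin on the work surface. World frame = base frame: x ahead of the robot, y to its left, z up, the work surface at z = 0. Lengths are in m, angles in rad, forces in N, time in s.
With the tool pointing down it reaches from about 0.425 to 0.875 m from the base axis. Payload 4.7 kg.
Tool frame: the origin (TCP) lies midway between the tips of the shut fingers; the grasp point (between the pads) lies 19 mm behind it; z points along the fingers, y is the direction in which the jaws open and shut (so a half turn about z gives the same grasp; the last joint's range is limited). The gripper opens to 87 mm and grips with 3 to 60 N. Pads are 19 mm wide; open, the fingers measure 117 mm over their backs; the gripper's body (75 mm by 190 mm) begins 51 mm behind the grasp point.
Start: joints at [1.278, 0.321, -0.07, 1.45, 0.023, 1.371, -0.057], TCP at [0.196, -0.62, 0.223] pointing down, gripper open.
Joint ranges: [-2.86, 2.86], [-0.3, 2.09], [-1.38, 1.24], [0.06, 2.45], [-1.56, 4.7], [0.09, 2.05], [-2.69, 2.69]. Speed limits (rad/s): [2.57, 2.57, 3.14, 3.14, 3.14, 3.14, 3.14].

### API

Orientations are given as a rotation vector (axis times angle).
In Python, from bench import ctrl, optics gives the robot as it stands. The module is installed in compiled form; this text tells all that it offers.
- The arm moves only by the tool step_arm, never from a script. Its argument "deltas" is a list of rows, each a list of 7 numbers: the turn, a rotation vector about the tool's x, y, z in degrees, then the shift along the tool's x, y, z in mm, then the finger opening in mm, from 0 to 87. A call has exactly 8 rows; each row is the pose to reach, as a shift and turn from the pose commanded when the call began, along the tool's axes at that moment; what a row does not reach only later rows make up. A row lasts 1/8 s, in which the tool goes at most 62.5 mm and 10.7 degrees, less where a joint would pass 70% of its speed; a pose out of reach is approached as far as the arm can. A call with a gripper value outside its range is refused whole. The fingers move at their own pace and stop on an object; "newtons" is the grip in N (left out, the last holds). Time passes only in rows, so rows that repeat a pose let the fingers close, or fill a call up. It gives the time, the measured TCP pose, the force and the opening at its end, in the units of the state.
- ctrl.get_state(): the state, without advancing time (a new reading comes with each control period).
- optics.get_image(name): name is "scene" or "top"; returns the picture (400x640x3 uint8, red, green, blue); there is no depth.
- optics.get_calibration(name): a dict with "K" (3x3 intrinsics, pixels), "R" (3x3) and "t" (3): a world point X has camera coordinates R X + t. Camera axes: x right, y down, z forward; pixel columns grow to the right and rows downward; lengths in m; the calibration is good to about 2 mm. A picture is of the moment at which its call begins. get_calibration takes no time and is no camera call.
- ctrl.close_job(): hands the job in, once; it reports no verdict.
The state is a dict: "time": time; "joint_positions": joint angles; "qd": joint speeds; "joint_torque": joint torques, N m; "position": TCP position; "tool_rot": TCP orientation; "ft_force": force on the tool from outside, world axes, zero at the start; "torque": the same for the moment, N m; "grip_width": opening from 0.0 (shut) to 1.0 (fully open).
Only numpy, scipy, OpenCV 4.12 (cv2) and the standard library are available. Lean on these libraries where they do the work, as an engineer would, in place of code of your own. Each camera call takes 0.05 s, during which the arm holds its last target.

## Working session

There is one attempt and no reset: what is moved stays moved. The work goes in short steps, Python scripts to look and compute and a tool call to move; the robot and the scene stay as the last step left them, time stands still between calls to the robot, and variables do not carry over. Pictures are saved under pics/ and viewed, and the job is handed in when it is done.

Besides the shell and the picture viewer there is one more tool, called by a JSON object that holds its "method" and its "body", one argument or row to a line. step_arm: Moves the arm, as the interface text tells. Its arguments: {"type":"object","properties":{"deltas":{"type":"array"},"newtons":{"type":"number"}},"required":["deltas"]}

```bash
mkdir -p pics
python3 - <<'E'
from bench import ctrl, optics
import cv2
for n in ("scene","top"):
    im=optics.get_image(n); cv2.imwrite(f"pics/{n}0.png",im[:,:,::-1])
    c=optics.get_calibration(n); print(n,c["K"],c["R"],c["t"])
print(ctrl.get_state())
E
```

```text
scene [[464.8102145    0.         318.95232982]
 [  0.         464.8102145  205.7282833 ]
 [  0.           0.           1.        ]] [[ 0.15175276  0.98823964  0.01880187]
 [ 0.63973312 -0.08370049 -0.76402602]
 [-0.75346707  0.12797123 -0.64491141]] [ 0.0246273  -0.29727406  1.37775636]
top [[455.69386662   0.         327.95189948]
 [  0.         455.69386662 190.62173599]
 [  0.           0.           1.        ]] [[ 0.00706053 -0.99982029  0.01759381]
 [-0.99870565 -0.00793673 -0.05023985]
 [ 0.05037046 -0.01721632 -0.9985822 ]] [-0.09222547  0.53282979  0.77474679]
{'time': 0.1, 'joint_positions': array([ 1.27809021,  0.32171766, -0.07005928,  1.45156208,  0.02263139,
        1.37077776, -0.05690806]), 'qd': array([ 0.00161223, -0.0016229 ,  0.00041936, -0.00215444,  0.00046043,
        0.00080506,  0.00063067]), 'joint_torque': array([ 1.98481735e-04, -4.92572665e+01, -4.05599149e-01, -3.13396955e+01,
       -6.41958090e-02,  3.94604774e-02,  6.51775986e-05]), 'position': array([ 0.19608991, -0.61920209,  0.2215864 ]), 'tool_rot': array([-3.10308485e+00, -4.79795540e-01,  6.05991693e-04]), 'ft_force': array([-0.53815636,  0.08259116, -0.60338911]), 'torque': array([-0.03695079, -0.00666035,  0.01672319]), 'grip_width': 1.0021828222375857}
```

View pics/scene0.png

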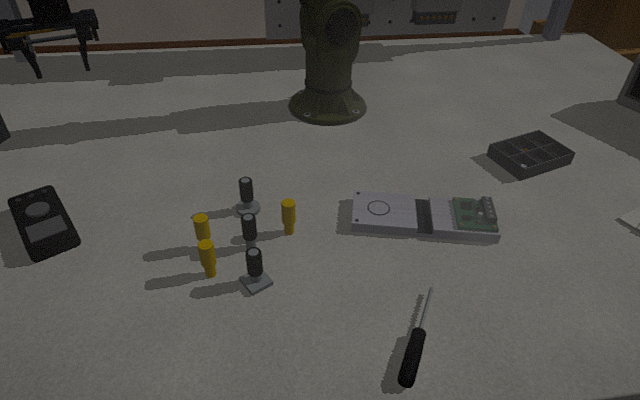

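View pics/top0.png

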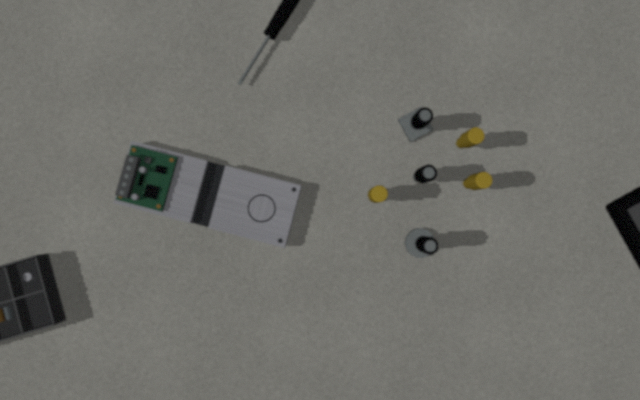

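The scene view shows black posts at (246,190) with a disc foot, (249,227) with a narrow foot and (254,262) with a square foot. The top view shows the narrow one at (426,174), the slot at (207,193) and the ring at (262,208). I'll zoom in to measure.

Run:
```python
import cv2
a=cv2.imread("pics/scene0.png")[170:300,180:340]; cv2.imwrite("pics/c1.png",cv2.resize(a,None,fx=4.5,fy=4.5,interpolation=cv2.INTER_CUBIC))
a=cv2.imread("pics/top0.png")[90:270,350:550]; cv2.imwrite("pics/c2.png",cv2.resize(a,None,fx=3.3,fy=3.3,interpolation=cv2.INTER_CUBIC))
a=cv2.imread("pics/top0.png")[130:260,100:320]; cv2.imwrite("pics/c3.png",cv2.resize(a,None,fx=3.5,fy=3.5,interpolation=cv2.INTER_CUBIC))
```

```text
(no output)
```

View pics/c1.png

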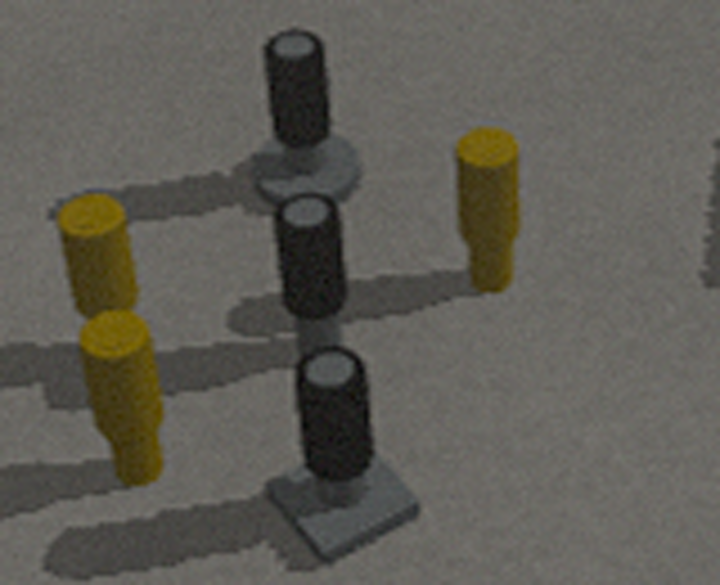

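View pics/c2.png

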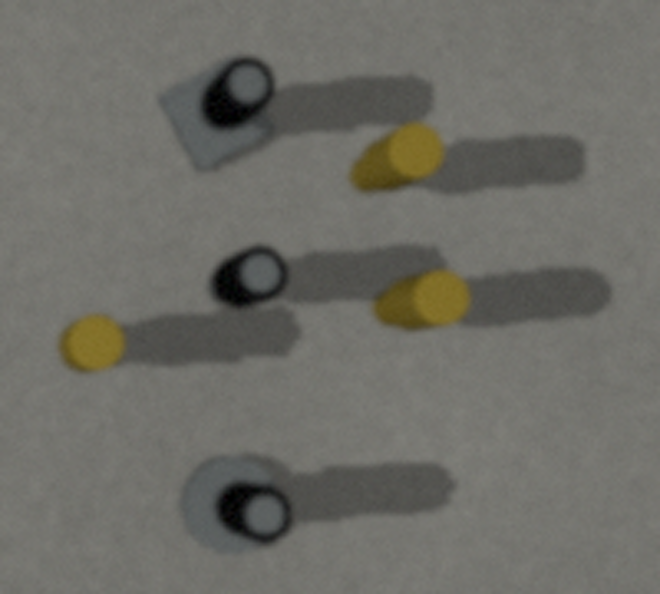

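View pics/c3.png

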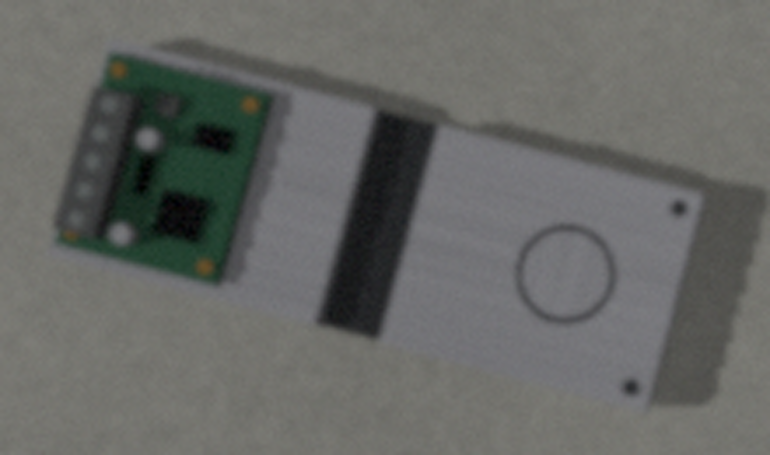

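```bash
cat > h.py <<'E'
import numpy as np
from bench import ctrl, optics
from scipy.spatial.transform import Rotation as Ro
C={n:optics.get_calibration(n) for n in("scene","top")}
def pl(n,uv,z):
    c=C[n];K,R,t=map(np.array,(c["K"],c["R"],c["t"]))
    d=R.T@np.linalg.inv(K)@np.array([uv[0],uv[1],1.]);o=-R.T@t
    return o+d*(z-o[2])/d[2]
def pr(n,X):
    c=C[n];p=np.array(c["K"])@(np.array(c["R"])@np.array(X)+c["t"]);return p[:2]/p[2]
E
python3 - <<'E'
from h import *
np.set_printoptions(precision=4,suppress=True)
f=lambda p,s,o:(np.array(p)+.5)/s-.5+np.array(o)
c3=lambda *p:f(p,3.5,(100,130)); c2=lambda *p:f(p,3.3,(350,90)); c1=lambda *p:f(p,4.5,(180,170))
S=[pl("top",c3(*p),.024) for p in((377,109),(437,124),(378,338),(319,323))]
E=[pl("top",c3(*p),.024) for p in((703,188),(650,407))]
ring=pl("top",c3(566,274),.024)
slot=np.mean(S,0)
print(np.array(S),E,"slot",slot,"ring",ring, np.linalg.norm(ring-slot))
print("slot w",np.linalg.norm(S[0]-S[1]),np.linalg.norm(S[2]-S[3]),"len",np.linalg.norm(S[0]-S[3]),np.linalg.norm(S[1]-S[2]))
print("end",np.mean(E,0),np.linalg.norm(np.mean(E,0)-slot), "w",np.linalg.norm(E[0]-E[1]))
yd=(slot-np.mean(E,0));yd/=np.linalg.norm(yd);print("y dir",yd,np.degrees(np.arctan2(yd[1],yd[0])), (slot-ring)/np.linalg.norm(slot-ring))
for n,p,q in(("stop",(260,274),(306,210)),("square",(247,85),(330,367)),("disc",(265,512),(294,46))):
    print(n,pl("top",c2(*p),.08),pl("scene",c1(*q),.08))
for n,q in (("y1",(94,214)),("y2",(116,334)),("y3",(488,148))): print(n,pl("scene",c1(*q),.08))
print("scene ring",pl("scene",(379,208),.024))
print("ring px in scene",pr("scene",ring),"slot",pr("scene",slot))
s=ctrl.get_state();print(Ro.from_rotvec(s["tool_rot"]).as_matrix(),s["position"])
E
```

```text
[[0.5824 0.1182 0.024 ]
 [0.5753 0.0889 0.024 ]
 [0.471  0.1155 0.024 ]
 [0.478  0.1441 0.024 ]] [array([ 0.5451, -0.041 ,  0.024 ]), array([ 0.4385, -0.0164,  0.024 ])] slot [0.5267 0.1167 0.024 ] ring [0.5026 0.0251 0.024 ] 0.09469520298342798
slot w 0.03013752708496368 0.029448943621299056 len 0.10750114917719371 0.10764378185272296
end [ 0.4918 -0.0287  0.024 ] 0.14956064289949084 w 0.10938784153020077
y dir [0.2333 0.9724 0.    ] 76.50791446582072 [0.2541 0.9672 0.    ]
stop [ 0.5601 -0.2473  0.08  ] [ 0.5588 -0.2479  0.08  ]
square [ 0.6524 -0.2413  0.08  ] [ 0.6515 -0.2421  0.08  ]
disc [ 0.4456 -0.2492  0.08  ] [ 0.444  -0.2493  0.08  ]
y1 [ 0.5498 -0.335   0.08  ]
y2 [ 0.6224 -0.3237  0.08  ]
y3 [ 0.5283 -0.1685  0.08  ]
scene ring [0.5043 0.026  0.024 ]
ring px in scene [378.3789 207.5315] slot [423.4105 211.2055]
[[ 0.9533  0.302  -0.0006]
 [ 0.302  -0.9533  0.0016]
 [-0.0001 -0.0017 -1.    ]] [ 0.1961 -0.6192  0.2216]
```

```bash
cat >> h.py <<'E'
np.set_printoptions(precision=4,suppress=True)
def rel(target,cmd=None,yaw=None):
    s=ctrl.get_state();R=Ro.from_rotvec(s["tool_rot"]).as_matrix()
    p=s["position"] if cmd is None else np.array(cmd)
    print("t",s["time"],"pos",s["position"],"F",s["ft_force"],"w",s["grip_width"]*87)
    ya=np.degrees(np.arctan2(R[1,1],R[0,1]));print("tool y ang",ya,"z",R[:,2])
    print("shift mm",1000*R.T@(np.array(target)-p))
    if yaw is not None: print("turn z deg",-(yaw-ya))
E
python3 - <<'E'
from h import *
rel((.5595,-.2476,.15),yaw=-103.8)
E
```

```text
t 0.1 pos [ 0.1961 -0.6192  0.2216] F [-0.5382  0.0826 -0.6034] w 87.18990553466996
tool y ang -72.42119004097572 z [-0.0006  0.0016 -1.    ]
shift mm [ 458.6795 -244.3729   71.9351]
turn z deg 31.37880995902428
```

{"method": "step_arm", "body": {
  "deltas": [
    [0,0,4,50,-26,0,60],
    [0,0,8,101,-53,0,60],
    [0,0,12,152,-80,10,60],
    [0,0,16,203,-108,20,60],
    [0,0,20,254,-135,30,60],
    [0,0,24,305,-162,40,60],
    [0,0,28,356,-189,50,60],
    [0,0,31.4,407,-216,60,60]
  ],
  "newtons": 25
}}

```text
time: 1.1
position: [0.5199, -0.2894, 0.1619]
tool_rot: [3.118, -0.382, -0.001]
ft_force: [0.7, -1.2, -0.3]
grip_width: 0.689
```

Run:
```python
from h import *
rel((.5595,-.2476,.12),yaw=-103.8)
```

```text
t 1.1 pos [ 0.5199 -0.2894  0.1619] F [ 0.7107 -1.1718 -0.289 ] w 59.92177015851481
tool y ang -103.95428928204558 z [-0.0004 -0.0001 -1.    ]
shift mm [ 28.4002 -50.1545  41.9231]
turn z deg -0.1542892820455819
```

{"method": "step_arm", "body": {
  "deltas": [
    [0,0,0,10,-17,14,60],
    [0,0,0,19,-34,28,60],
    [0,0,0,28,-50,42,60],
    [0,0,0,28,-50,42,60],
    [0,0,0,28,-50,42,60],
    [0,0,0,28,-50,42,60],
    [0,0,0,28,-50,42,60],
    [0,0,0,28,-50,42,60]
  ]
}}

```text
time: 2.1
position: [0.5581, -0.2495, 0.1209]
tool_rot: [3.118, -0.379, 0.001]
ft_force: [-0.1, -0.6, -0.1]
grip_width: 0.69
```

Run:
```python
from h import *
import cv2
rel((.5595,-.2476,.044))
a=optics.get_image("scene")[100:300,120:400,::-1]; cv2.imwrite("pics/s2.png",cv2.resize(a,None,fx=2.8,fy=2.8,interpolation=cv2.INTER_CUBIC))
```

```text
t 2.1 pos [ 0.5581 -0.2495  0.1209] F [-0.1147 -0.6492 -0.0963] w 60.04244007203258
tool y ang -103.86054106316614 z [ 0.0004 -0.0004 -1.    ]
shift mm [ 0.8981 -2.1684 76.887 ]
```

View pics/s2.png

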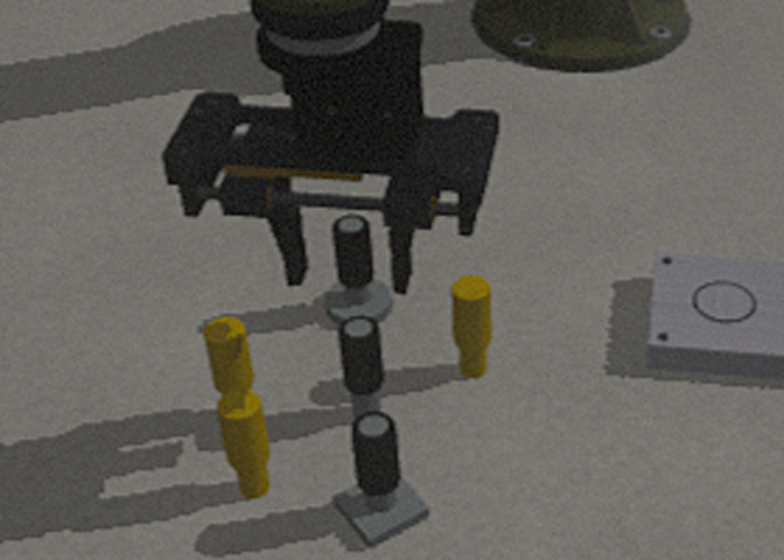

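The jaws are open over the narrow-foot post, with the yellow posts well clear. Descending and gripping.

{"method": "step_arm", "body": {
  "deltas": [
    [0,0,0,1,-2,20,60],
    [0,0,0,1,-2,40,60],
    [0,0,0,1,-2,60,60],
    [0,0,0,1,-2,75,60],
    [0,0,0,1,-2,81,60],
    [0,0,0,1,-2,81,60],
    [0,0,0,1,-2,81,20],
    [0,0,0,1,-2,81,20]
  ]
}}

```text
time: 3.15
position: [0.5602, -0.2475, 0.0404]
tool_rot: [3.118, -0.378, 0.002]
ft_force: [-0.6, -0.8, -0.3]
grip_width: 0.541
```

{"method": "step_arm", "body": {
  "deltas": [
    [0,0,0,0,0,0,20],
    [0,0,0,0,0,0,20],
    [0,0,0,0,0,0,20],
    [0,0,0,0,0,0,20],
    [0,0,0,0,0,-5,20],
    [0,0,0,0,0,-20,20],
    [0,0,0,0,0,-45,20],
    [0,0,0,0,0,-70,20]
  ]
}}

```text
time: 4.15
position: [0.5597, -0.2472, 0.111]
tool_rot: [3.119, -0.378, 0.0]
ft_force: [0.7, 0.5, -2.4]
grip_width: 0.311
```

Run:
```python
from h import *
import cv2
ring=(.5030,.0255,.104)
rel(ring,yaw=-103.8)
a=optics.get_image("scene")[80:300,120:400,::-1]; cv2.imwrite("pics/s3.png",cv2.resize(a,None,fx=2.7,fy=2.7,interpolation=cv2.INTER_CUBIC))
a=optics.get_image("top")[:,:,::-1]; cv2.imwrite("pics/t3.png",a)
```

```text
t 4.15 pos [ 0.5597 -0.2472  0.111 ] F [ 0.7188  0.4878 -2.3752] w 27.09822632606555
tool y ang -103.8145977174441 z [ 0.0002 -0.0001 -1.    ]
shift mm [-120.138  -251.2816    6.939 ]
turn z deg -0.014597717444104319
```

View pics/s3.png

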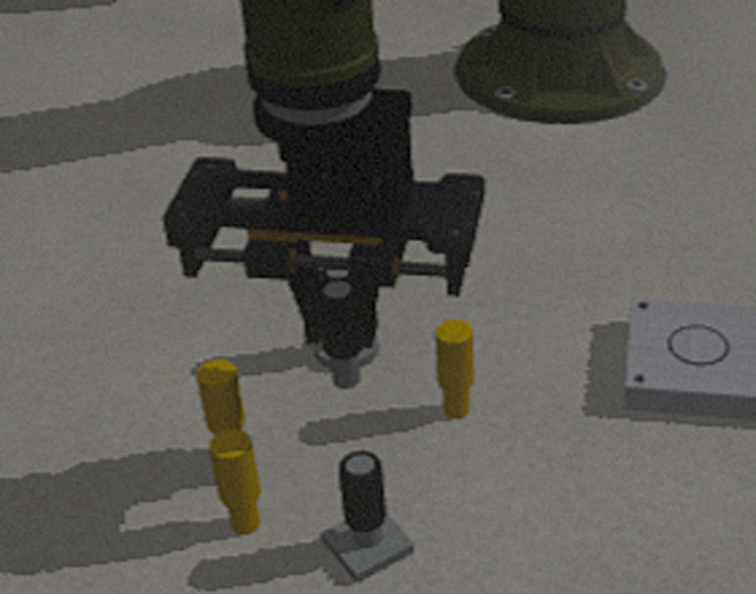

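The stop is held upright (opening 27 mm) and the wrist carries about 2 N more. I'll raise it above the yellow post and carry it over to the ring.

{"method": "step_arm", "body": {
  "deltas": [
    [0,0,0,0,0,-20,20],
    [0,0,0,0,0,-40,20],
    [0,0,0,-20,-42,-40,20],
    [0,0,0,-45,-94,-40,20],
    [0,0,0,-70,-146,-40,20],
    [0,0,0,-95,-198,-40,20],
    [0,0,0,-115,-240,-35,20],
    [0,0,0,-120,-251,-25,20]
  ]
}}

```text
time: 5.25
position: [0.503, 0.0292, 0.1358]
tool_rot: [-3.119, 0.369, -0.003]
ft_force: [-0.3, -1.5, -1.8]
grip_width: 0.311
```

{"method": "step_arm", "body": {
  "deltas": [
    [0,0,0,0,0,10,20],
    [0,0,0,0,0,25,20],
    [0,0,0,0,0,35,20],
    [0,0,0,0,0,45,20],
    [0,0,0,0,0,50,20],
    [0,0,0,0,0,50,20],
    [0,0,0,0,0,50,20],
    [0,0,0,0,0,50,20]
  ]
}}

```text
time: 6.25
position: [0.5034, 0.0252, 0.085]
tool_rot: [3.119, -0.378, 0.001]
ft_force: [-0.0, 0.0, -2.6]
grip_width: 0.313
```

Run:
```python
from h import *
import cv2
rel((.5030,.0255,.064),yaw=-103.8)
a=optics.get_image("scene")[80:300,240:520,::-1]; cv2.imwrite("pics/s4.png",cv2.resize(a,None,fx=2.7,fy=2.7,interpolation=cv2.INTER_CUBIC))
```

```text
t 6.25 pos [0.5034 0.0252 0.085 ] F [-0.0058  0.0381 -2.6428] w 27.23148814395643
tool y ang -103.8157339286632 z [ 0.0009 -0.0002 -1.    ]
shift mm [-0.4958 -0.21   20.9729]
turn z deg -0.01573392866320944
```

View pics/s4.png

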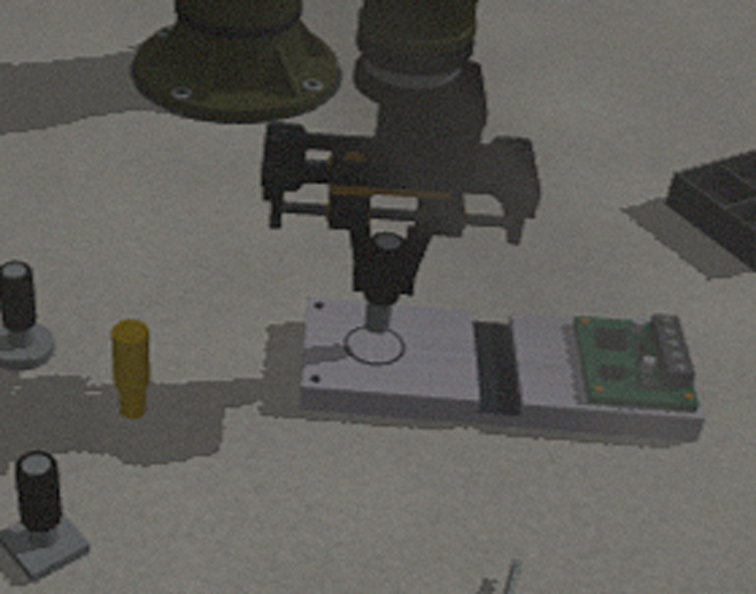

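The stop hangs upright over the ring, about 20 mm above the bed. I'll lower it slowly to contact.

{"method": "step_arm", "body": {
  "deltas": [
    [0,0,0,0,0,6,20],
    [0,0,0,0,0,12,20],
    [0,0,0,0,0,16,20],
    [0,0,0,0,0,18,20],
    [0,0,0,0,0,19,20],
    [0,0,0,0,0,20,20],
    [0,0,0,0,0,20,20],
    [0,0,0,0,0,20,20]
  ]
}}

```text
time: 7.3
position: [0.5032, 0.0251, 0.0647]
tool_rot: [3.119, -0.378, 0.0]
ft_force: [0.8, -0.2, -1.8]
grip_width: 0.312
```

{"method": "step_arm", "body": {
  "deltas": [
    [0,0,0,0,0,0.5,20],
    [0,0,0,0,0,1,20],
    [0,0,0,0,0,1.5,20],
    [0,0,0,0,0,2,20],
    [0,0,0,0,0,2,20],
    [0,0,0,0,0,2,20],
    [0,0,0,0,0,2,20],
    [0,0,0,0,0,2,20]
  ],
  "newtons": 8
}}

```text
time: 8.3
position: [0.5036, 0.025, 0.0637]
tool_rot: [3.118, -0.378, 0.002]
ft_force: [-1.9, -0.2, 5.8]
grip_width: 0.32
```

Contact is confirmed at about 8 N. Now dragging towards the slot (tool −y), in stages.

{"method": "step_arm", "body": {
  "deltas": [
    [0,0,0,0,-4,0.3,20],
    [0,0,0,0,-10,0.3,20],
    [0,0,0,0,-16,0.3,20],
    [0,0,0,0,-22,0.3,20],
    [0,0,0,0,-28,0.3,20],
    [0,0,0,0,-34,0.3,20],
    [0,0,0,0,-40,0.3,20],
    [0,0,0,0,-40,0.3,20]
  ]
}}

```text
time: 9.3
position: [0.5136, 0.0628, 0.0631]
tool_rot: [3.117, -0.378, 0.003]
ft_force: [-0.6, -4.7, 6.5]
grip_width: 0.324
```

Run:
```python
from h import *
import cv2
rel((.5267,.1167,.064),yaw=-103.8)
a=optics.get_image("scene")[80:300,240:520,::-1]; cv2.imwrite("pics/s5.png",cv2.resize(a,None,fx=2.7,fy=2.7,interpolation=cv2.INTER_CUBIC))
```

```text
t 9.3 pos [0.5136 0.0628 0.0631] F [-0.5507 -4.6603  6.4625] w 28.177219213873872
tool y ang -103.83211159288362 z [ 0.0016 -0.002  -1.    ]
shift mm [ -0.1175 -55.4831  -0.9795]
turn z deg -0.03211159288362353
```

View pics/s5.png

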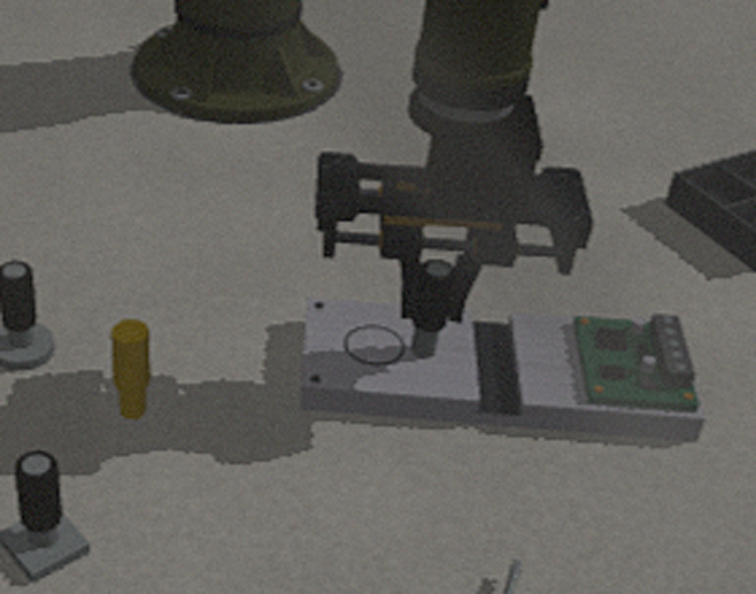

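{"method": "step_arm", "body": {
  "deltas": [
    [0,0,0,0,-4,0,20],
    [0,0,0,0,-9,0,20],
    [0,0,0,0,-14,0,20],
    [0,0,0,0,-19,0,20],
    [0,0,0,0,-24,0,20],
    [0,0,0,0,-29,0,20],
    [0,0,0,0,-33,0,20],
    [0,0,0,0,-33,0,20]
  ]
}}

```text
time: 10.35
position: [0.5211, 0.0953, 0.0627]
tool_rot: [3.118, -0.378, 0.002]
ft_force: [-0.1, -3.7, 5.7]
grip_width: 0.318
```

Run:
```python
from h import *
import cv2
rel((.5267,.1167,.064),yaw=-103.8)
a=optics.get_image("scene")[120:270,330:500,::-1]; cv2.imwrite("pics/s6.png",cv2.resize(a,None,fx=4,fy=4,interpolation=cv2.INTER_CUBIC))
```

```text
t 10.35 pos [0.5211 0.0953 0.0627] F [-0.1113 -3.6895  5.6729] w 27.682986949960455
tool y ang -103.82970138626932 z [ 0.001  -0.0011 -1.    ]
shift mm [  0.309  -22.1154  -1.2848]
turn z deg -0.029701386269323393
```

View pics/s6.png

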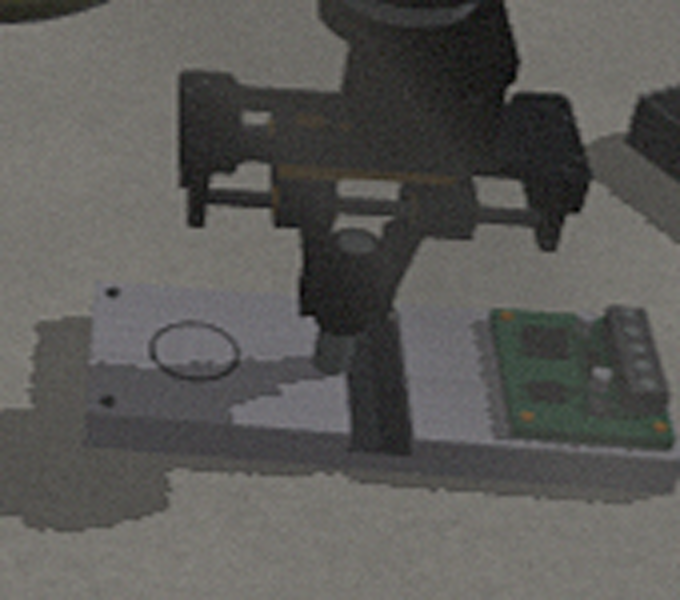

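Run:
```python
from h import *
for z in (.024,.054,.104):
    p=pr("scene",(.5211,.0953,z)); print(z,(p+.5-[330,120])*4-.5)
```

```text
0.024 [332.8835 362.9282]
0.054 [341.5226 319.0246]
0.104 [356.7196 241.7936]
```

The foot, grip edge and cap pixels match a vertical post projected at the TCP, so it is upright. Final 21 mm, slowly.

{"method": "step_arm", "body": {
  "deltas": [
    [0,0,0,0,-3,0,20],
    [0,0,0,0,-6,0,20],
    [0,0,0,0,-9,0,20],
    [0,0,0,0,-12,0,20],
    [0,0,0,0,-15,0,20],
    [0,0,0,0,-18,0,20],
    [0,0,0,0,-21,0,20],
    [0,0,0,0,-21,0,20]
  ]
}}

```text
time: 11.4
position: [0.5249, 0.1178, 0.0616]
tool_rot: [-3.118, 0.376, 0.002]
ft_force: [0.1, -0.0, -1.9]
grip_width: 0.314
```

Run:
```python
from h import *
import cv2
rel((.5267,.1167,.052),yaw=-103.8)
a=optics.get_image("scene")[120:270,330:500,::-1]; cv2.imwrite("pics/s7.png",cv2.resize(a,None,fx=4,fy=4,interpolation=cv2.INTER_CUBIC))
```

```text
t 11.4 pos [0.5249 0.1178 0.0616] F [ 0.0684 -0.0422 -1.8745] w 27.3184148955304
tool y ang -103.74009694935782 z [-0.0011  0.0013 -1.    ]
shift mm [2.0636 0.62   9.5495]
turn z deg 0.059903050642176936
```

View pics/s7.png

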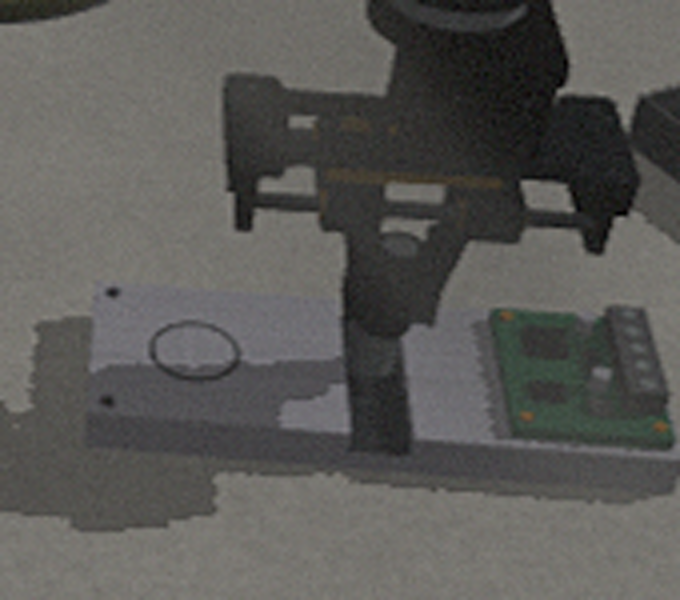

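The foot is over the slot and the force has gone back to hanging weight. Lowering it in to light contact.

{"method": "step_arm", "body": {
  "deltas": [
    [0,0,0,0,0,2,20],
    [0,0,0,0,0,4,20],
    [0,0,0,0,0,6,20],
    [0,0,0,0,0,8,20],
    [0,0,0,0,0,10,20],
    [0,0,0,0,0,11.5,20],
    [0,0,0,0,0,12,20],
    [0,0,0,0,0,12,20]
  ]
}}

```text
time: 12.45
position: [0.5257, 0.1162, 0.0507]
tool_rot: [3.118, -0.378, 0.001]
ft_force: [-1.8, -1.7, 4.1]
grip_width: 0.318
```

Run:
```python
from h import *
import cv2
rel((.5267,.1167,.052),yaw=-103.8)
a=optics.get_image("scene")[120:270,330:500,::-1]; cv2.imwrite("pics/s8.png",cv2.resize(a,None,fx=4,fy=4,interpolation=cv2.INTER_CUBIC))
p=ctrl.get_state()["position"]
for z in (.012,.042,.092): print((pr("scene",(p[0],p[1],z))+.5-[330,120])*4-.5)
```

```text
t 12.45 pos [0.5257 0.1162 0.0507] F [-1.8028 -1.711   4.0737] w 27.673807128985953
tool y ang -103.82717329216416 z [ 0.0003 -0.0005 -1.    ]
shift mm [ 0.8546 -0.6839 -1.2958]
turn z deg -0.02717329216416431
[370.0866 382.3059]
[379.4063 339.103 ]
[395.7944 263.1343]
```

View pics/s8.png

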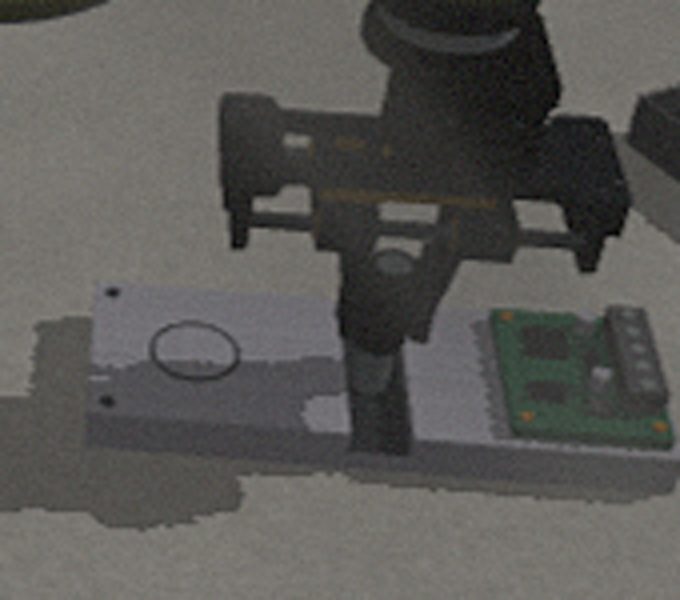

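The TCP dropped 12 mm against the bed level and there is floor contact, so the foot is fully down. Releasing, then retracting straight up.

{"method": "step_arm", "body": {
  "deltas": [
    [0,0,0,0,0,-0.7,20],
    [0,0,0,0,0,-0.7,20],
    [0,0,0,0,0,-0.7,30],
    [0,0,0,0,0,-0.7,35],
    [0,0,0,0,0,-0.7,45],
    [0,0,0,0,0,-0.7,55],
    [0,0,0,0,0,-0.7,55],
    [0,0,0,0,0,-0.7,55]
  ]
}}

```text
time: 13.5
position: [0.5255, 0.1164, 0.0509]
tool_rot: [3.119, -0.378, 0.0]
ft_force: [0.3, -0.2, 0.5]
grip_width: 0.624
```

{"method": "step_arm", "body": {
  "deltas": [
    [0,0,0,0,0,-5,55],
    [0,0,0,0,0,-15,55],
    [0,0,0,0,0,-30,55],
    [0,0,0,0,0,-50,55],
    [0,0,0,0,0,-75,55],
    [0,0,0,0,0,-100,55],
    [0,0,0,0,0,-120,55],
    [0,0,0,0,0,-120,55]
  ]
}}

```text
time: 14.5
position: [0.527, 0.1168, 0.1735]
tool_rot: [-3.118, 0.378, -0.007]
ft_force: [-0.3, 0.2, -0.1]
grip_width: 0.63
```

{"method": "step_arm", "body": {
  "deltas": [
    [0,0,0,0,30,-20,55],
    [0,0,0,0,80,-20,55],
    [0,0,0,0,130,-20,55],
    [0,0,0,0,180,-20,55],
    [0,0,0,0,200,-20,55],
    [0,0,0,0,200,-20,55],
    [0,0,0,0,200,-20,55],
    [0,0,0,0,200,-20,55]
  ]
}}

```text
time: 15.5
position: [0.478, -0.0762, 0.1908]
tool_rot: [-3.119, 0.374, 0.0]
ft_force: [-0.2, -0.2, 0.5]
grip_width: 0.632
```

Run:
```python
from h import *
import cv2
rel((.5267,.1167,.052))
a=optics.get_image("scene")[120:270,330:500,::-1]; cv2.imwrite("pics/s9.png",cv2.resize(a,None,fx=4,fy=4,interpolation=cv2.INTER_CUBIC))
a=optics.get_image("top")[:,:,::-1]; cv2.imwrite("pics/t9.png",a)
cv2.imwrite("pics/t9c.png",cv2.resize(a[130:260,100:320],None,fx=3.5,fy=3.5,interpolation=cv2.INTER_CUBIC))
for z in (.012,.042,.092): print((pr("scene",(.5257,.1162,z))+.5-[330,120])*4-.5,(pr("top",(.5257,.1162,z))+.5-[100,130])*3.5-.5)
```

```text
t 15.5 pos [ 0.478  -0.0762  0.1908] F [-0.2022 -0.1727  0.5166] w 54.98598627818281
tool y ang -103.6666607186955 z [-0.0001  0.0004 -1.    ]
shift mm [   1.7529 -198.8631  138.8721]
[369.9694 382.2815] [384.8084 226.1595]
[379.2867 339.0787] [369.5318 223.4889]
[395.6704 263.1103] [341.1953 218.5352]
```

View pics/s9.png

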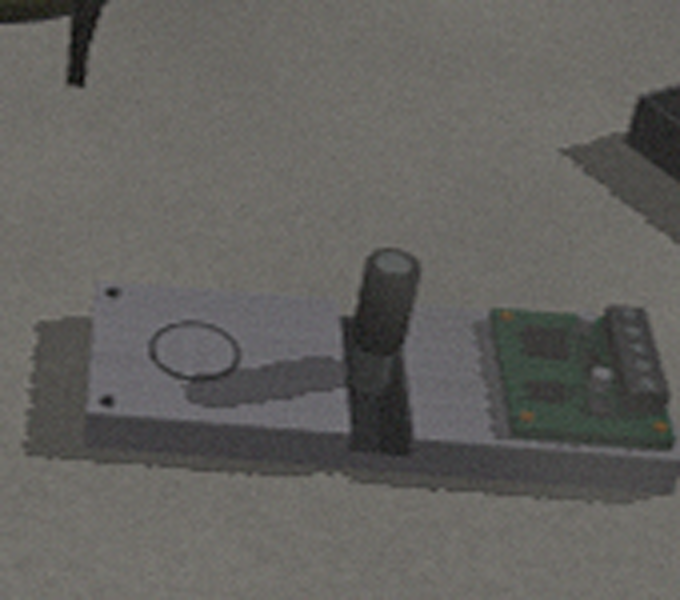

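View pics/t9c.png

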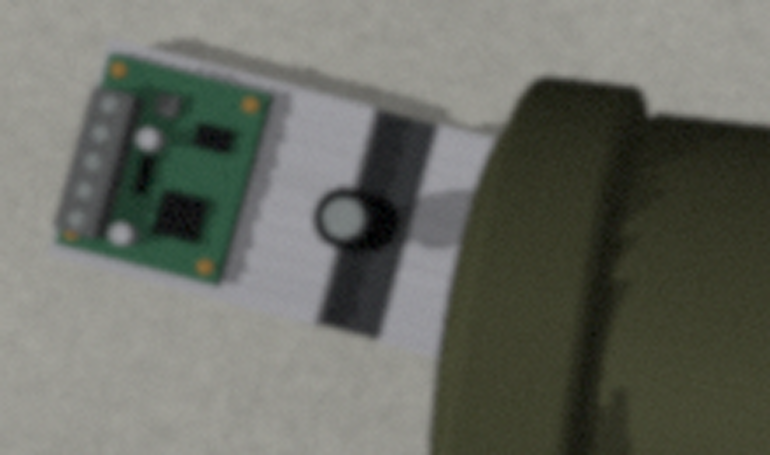

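The cap is at (395,263) in the scene crop and (343,218) in the top crop. A fully seated upright post is predicted at (396,263) and (341,219). Handing in.

Run:
```python
from bench import ctrl
print(ctrl.close_job())
```

```text
the job is handed in; nothing more can be done
None
```

The board stop now stands free in the cross slot, and I handed the job in at about 15.6 s. No verdict was reported.

- **Move:** I gripped the narrow-foot post, stood it on the etched ring and dragged it about 94 mm along the bed. Readings at the stops along the drag showed 6–7 N of upward contact force. At the slot I stopped, lowered it in, opened the fingers and retracted.
- **Depth:** The tool dropped 12 mm from bed level to slot floor. The foot then pressed lightly on the floor before release.
- **Position and uprightness:** After release, the cap was within about 1 mm of where a fully seated, upright post would appear in both camera views. That puts it within about 1–2 mm of the slot centre, both along and across the bed.
- **Drop into the slot:** The post did not fall in by itself, because the light grip still carried its weight. I lowered it the 12 mm with the arm.
- **Other posts:** The arm never touched the disc and square posts. My last picture of the square post was mid-drag and of the disc post just before the drag's last stages. Both stood as before, and I did not re-measure them at the end.

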